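File the loose carton and close the end stop

TASK

One carton has been left standing on the table outside the plywood file rack. Stand it upright in the rack, in the gap between the last carton of the row and the sliding end stop, pushed in until its back is against the back board, then slide the end stop up so that all four cartons stand upright and snug between it and the end wall, backs to the board. Do not topple any carton and leave the other things on the table where they are.

Things in the scene. Friction and masses are not known exactly. Their poses are not given: they have to be found in the camera images.
- rack: Plywood file rack fixed to the table, no floor (cartons slide in on the table top from its open -x front). Origin on the table; x to the back board, y along the row to the end wall, mm: board front face x=45, 12 thick, 70 high, y -150 to 162; end wall inner face y=150, 12 thick, 110 high, x -47 to 57. A carton against the board has its origin at x=0 and front at x=-45.
- stop (a joint): End stop position in m, growing towards the end wall (rack +y); range 0 to 0.2, starts at 0.015 to 0.055. Its inner face is at rack y = joint - 0.09 m. Stays where left: 1.5 N friction, 2 N per m/s damping. The four cartons together are 150 mm thick, so it is snug at about 0.090.
- stop_face (a point): Point on the end stop's inner face (carton side), at rack x=0, 45 mm up; axes as the rack's. The stop is an upright plywood plate, 12 mm thick towards -y from this face, rack x -35 to 44, 2 to 91 mm high, hung on an aluminium runner over the back board (x 35 to 69, 50 to 80 mm high, 50 long to -y). Push anywhere on the plate's flat outer face.
- carton_new: The loose carton to file: plain cardboard carton with pale paper panels, 90 deep (own x) x 40 thick (own y) x 95 high (own z) mm, origin at the centre of its underside, front facing own -x; about 150 g (varies), stiff. It starts standing on the table outside the rack, in front of it to the left or to the right. It is to end beside carton_c, next to the stop.
- carton_a: In the rack, nearest the end wall: plain cardboard carton with pale paper panels, 90 deep (own x) x 36 thick (own y) x 98 high (own z) mm, origin at the centre of its underside, front facing own -x; about 140 g (varies), stiff. Starts upright, within a few mm of its place.
- carton_b: In the rack, second from the end wall: plain cardboard carton with pale paper panels, 90 deep (own x) x 44 thick (own y) x 88 high (own z) mm, origin at the centre of its underside, front facing own -x; about 160 g (varies), stiff. Starts upright, with a few mm of slack to carton_a.
- carton_c: In the rack, last of the row, third from the end wall: plain cardboard carton with pale paper panels, 90 deep (own x) x 30 thick (own y) x 100 high (own z) mm, origin at the centre of its underside, front facing own -x; about 120 g (varies), stiff. Starts upright; its side facing rack -y bounds the gap, which is about 58 to 105 mm wide up to the stop.
- clay_pot: Bystander: open terracotta pot, 76 mm across the rim, 75 high, origin at the centre of its underside. It stands in front of the rack, left or right, on the other side from carton_new.
- peat_pots: Bystander: stack of square brown fibre pots, 62 x 62 x 106 mm, origin under its centre.
- flat_pack: Bystander: white flat pack with a green panel, lying, 110 x 140 x 35 mm, origin under its centre.
- tall_box: Bystander: white tall box, 100 x 60 x 170 mm, upright, origin under its centre.
- dibber: Bystander: wooden dibber lying along its own x, 160 mm long, 28 mm thick, origin on the table under its middle.
- spray: Bystander: white plastic bottle, 60 mm across, 130 high, origin under its centre.
Mind the look-alikes: they are no part of the job. What is shaped like the carton_new but pink or turquoise is not meant.

How it is judged:
At the end, for the whole second after the job is handed in: All four cartons at rest, upright (0.08 rad) on the table, square to the rack (0.1 rad), backs within 9 mm of the board; carton_new last of the row (its origin at rack y 8 to 30 mm); stop at rest at 0.085 to 0.094 m (at most 5 mm of slack in the row) (x of carton_a in the frame of rack between -0.009 and 0.004 m and angle between each of carton_a, carton_b, carton_c, carton_new's own z axis and vertical below 0.08 rad and angle between the y axis of each of carton_a, carton_b, carton_c, carton_new and the y axis of rack, either way round below 0.1 rad and height (world z) of each of carton_a, carton_b, carton_c, carton_new below 0.006 m and linear speed of each of carton_a, carton_b, carton_c, carton_new below 0.02 m/s and x of carton_b in the frame of rack between -0.009 and 0.004 m and x of carton_c in the frame of rack between -0.009 and 0.004 m and x of carton_new in the frame of rack between -0.009 and 0.004 m and y of carton_new in the frame of rack between 0.008 and 0.03 m and value of joint stop between 0.085 and 0.094 m and velocity of joint stop between -0.01 and 0.01 m/s); the robot touches nothing.
It fails at once if a carton is toppled (tilted more than 0.6 rad) (angle between any of carton_a, carton_b, carton_c, carton_new's own z axis and vertical above 0.6 rad).
It fails at once if a bystander is moved more than 30 mm (distance of any of clay_pot, peat_pots, flat_pack, tall_box, dibber, spray from where it was at the start of the episode above 0.03 m).
It also fails if it takes over 51 s, if anything falls off the work surface, if the arm or the gripper's body presses on something with over 40 N, if the wrist force passes 120 N, or if a joint passes its speed limit or range.

ROBOT

A 7-joint arm with a two-finger parallel gripper is mounted at the origin on the work surface. World frame = base frame: x ahead of the robot, y to its left, z up, the work surface at z = 0. Lengths are in m, angles in rad, forces in N, time in s.
With the tool pointing down it reaches from about 0.4 to 0.875 m from the base axis. Payload 6.5 kg.
Tool frame: the origin (TCP) lies on the centre line of the jaws, within the pads' length; the fingertips stand 11 mm ahead of it and the grasp point (between the pads) lies 8 mm behind it; z points along the fingers, y is the line along which they close (so a half turn about z gives the same grasp; the last joint's range is limited). The gripper opens to 88 mm and grips with 3 to 60 N. Pads are 18 mm wide; open, the fingers measure 123 mm over their backs; the gripper's body (75 mm by 187 mm) begins 45 mm behind the grasp point.
Start: joints at [1.093, 0.536, -0.004, 1.538, 0.003, 1.067, -0.071], TCP at [0.26, -0.596, 0.226] pointing down, gripper open.
Joint ranges: [-2.7, 2.7], [-0.37, 2.16], [-1.27, 1.26], [0.24, 2.4], [-1.31, 4.45], [0.19, 1.91], [-2.76, 2.76]. Speed limits (rad/s): [2.39, 2.39, 3.14, 3.14, 3.14, 3.14, 3.14].

INTERFACE

Orientations are given as a unit quaternion [x, y, z, w].
In Python, from cell import * gives the robot as it stands.
- The arm moves only by the tool drive_tool, never from a script. Its argument "increments" is a list of rows, each a list of 4 numbers: the shift along the tool's x, y, z in units of 250 mm (1.0 is 250 mm), then the turn about the tool's z in units of 90 degrees (1.0 is 90 degrees). A call has 1 to 10 rows; each row is the pose to reach, as a shift and turn from the pose commanded when the call began, along the tool's axes at that moment; what a row does not reach only later rows make up. A row lasts 1/8 s, in which the tool goes at most 62.5 mm and 10.7 degrees, less where a joint would pass 70% of its speed; a pose out of reach is approached as far as the arm can. A call with a number of a shift or a turn outside -1 to 1 is refused whole. A call with a gripper value outside its range is refused whole. "jaw" is the opening, from 0 (shut) to 1 (fully open), set as the call begins (left out, the last holds). The fingers move at their own pace and stop on an object; "squeeze" is the grip in N (left out, the last holds). Time passes only in rows, so rows that repeat a pose let the fingers close. It gives the time, the measured TCP pose, the force, the opening and the grip force at its end, in the units of the state.
- get_state(): the state, without advancing time (a new reading comes with each control period).
- get_image(name): name is "scene" or "top" or "wrist"; returns the picture (384x512x3 uint8, blue, green, red); there is no depth.
- camera_info(name): a dict with "camera_matrix" (3x3 intrinsics, pixels), "eye" and "attitude" of the camera in the world. Camera axes: x right, y up, looking along -z (the intrinsics and any distortion apply to the point x, -y, -z); pixel columns grow to the right and rows downward; lengths in m; the calibration is good to about 2 mm. A picture is of the moment at which its call begins: read the wrist's pose just before it. camera_info takes no time and is no camera call; for the wrist camera it gives the pose at the moment of the call.
- sign_off(): hands the job in; it is judged then, once.
The state is a dict: "time_s": time; "joint_pos": joint angles; "joint_vel": joint speeds; "tau": joint torques, N m; "tool_pos": TCP position; "ee_rot": TCP orientation; "contact_force": force on the tool from outside, world axes, zero at the start; "moment": the same for the moment, N m; "finger_gap": finger opening in m; "grip_force": force on a finger pad.
Only numpy, scipy, OpenCV 4.12 (cv2) and the standard library are available. Lean on these libraries where they do the work, as an engineer would, in place of code of your own. Each camera call takes 0.05 s, during which the arm holds its last target. There are 200 camera calls.

## Working session

There is one attempt and no reset: what is moved stays moved. The work goes in short steps, Python scripts to look and compute and a tool call to move; the robot and the scene stay as the last step left them, time stands still between calls to the robot, and variables do not carry over. Pictures are saved under pics/ and viewed, at most 10 in all, crops included, and the job is handed in when it is done.

Besides the shell and the picture viewer there is one more tool, called after "Call:" as a command line: name --pt "numbers of a row" for each row, then --argument value for the rest. drive_tool: Moves the arm, as the interface text tells. Its arguments: {"type":"object","properties":{"increments":{"type":"array","items":{"type":"array","items":{"type":"number"}}},"jaw":{"type":"number"},"squeeze":{"type":"number"}},"required":["increments"]}

```bash
mkdir -p pics; python3 - <<'E'
from cell import *
import cv2
for n in("scene","top"):
    im=get_image(n); cv2.imwrite(f"pics/{n}0.png",im)
    print(camera_info(n))
s=get_state(); print(s)
E
```

```text
{'camera_matrix': array([[461.17613768,   0.        , 258.25746028],
       [  0.        , 461.17613768, 195.98591058],
       [  0.        ,   0.        ,   1.        ]]), 'eye': array([1.20666977, 0.11763909, 1.16638106]), 'attitude': array([0.17325668, 0.22180127, 0.75021228, 0.59830415])}
{'camera_matrix': array([[405.94593969,   0.        , 264.39347272],
       [  0.        , 405.94593969, 194.75248979],
       [  0.        ,   0.        ,   1.        ]]), 'eye': array([ 0.33072521, -0.06908491,  1.12793198]), 'attitude': array([ 0.06867217, -0.06732934, -0.69806747,  0.709544  ])}
{'time_s': 0.1, 'joint_pos': array([ 1.09281665,  0.5370909 , -0.00441294,  1.53874355,  0.00257875,
        1.0673147 , -0.07124969]), 'joint_vel': array([-8.86287426e-04, -2.94517260e-03, -1.23507810e-03, -2.29136479e-03,
       -1.43303738e-03,  1.47368613e-04, -1.18154478e-05]), 'tau': array([ 3.21747473e-03, -5.72080708e+01,  9.94356796e-01, -2.52230430e+01,
       -5.60967741e-02,  1.35389136e-02,  1.23529347e-05]), 'tool_pos': array([ 0.25990851, -0.59515746,  0.22553862]), 'ee_rot': array([ 9.78880223e-01,  2.04433136e-01, -2.11664513e-04, -7.45959317e-04]), 'contact_force': array([0.24467099, 0.11499612, 0.13039231]), 'moment': array([ 0.02421584, -0.02137261, -0.00487805]), 'grip_force': 0.0, 'finger_gap': 0.08800798444214923}
```

View pics/scene0.png

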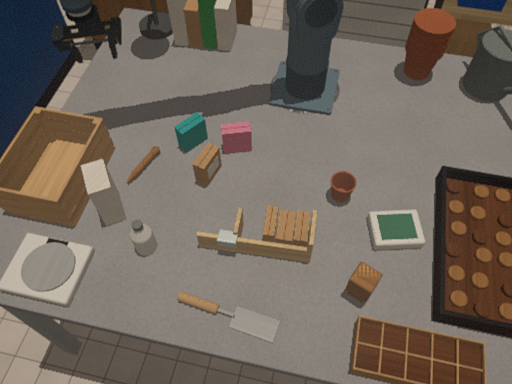

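View pics/top0.png

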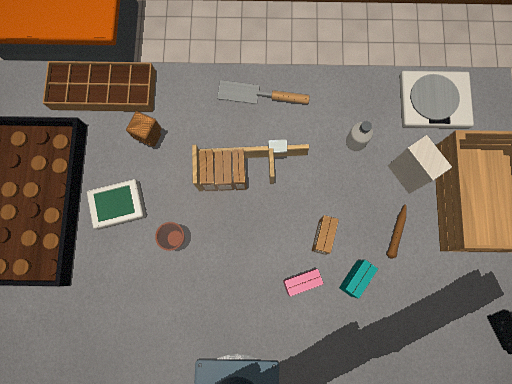

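```bash
python3 - <<'E'
import cv2,numpy as np
t=cv2.imread("pics/top0.png")
c=cv2.resize(t[120:270,180:350],None,fx=4.6,fy=4,interpolation=cv2.INTER_CUBIC)
c=cv2.resize(t[125:265,180:350],None,fx=4.2,fy=4.2,interpolation=cv2.INTER_CUBIC)
for k in range(0,170,10): cv2.putText(c,str(180+k),(int(k*4.2),8),0,.3,(255,255,255))
for k in range(0,140,10): cv2.putText(c,str(125+k),(0,int(k*4.2)+4),0,.3,(255,255,255))
cv2.imwrite("pics/crop1.png",c)
t=cv2.imread("pics/scene0.png")
c=cv2.resize(t[135:270,185:325],None,fx=4.3,fy=4.3,interpolation=cv2.INTER_CUBIC)
for k in range(0,140,10): cv2.putText(c,str(185+k),(int(k*4.3),8),0,.3,(255,255,255))
for k in range(0,135,10): cv2.putText(c,str(135+k),(0,int(k*4.3)+4),0,.3,(255,255,255))
cv2.imwrite("pics/crop2.png",c)
E
```

```text
(no output)
```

View pics/crop1.png

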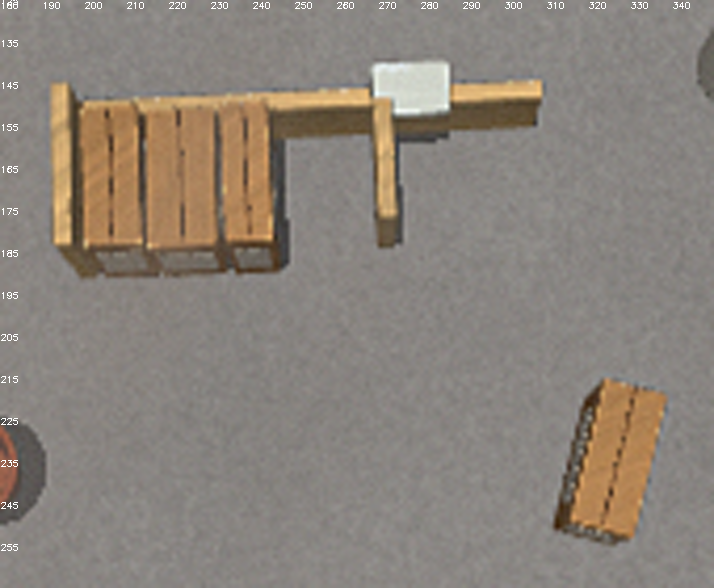

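View pics/crop2.png

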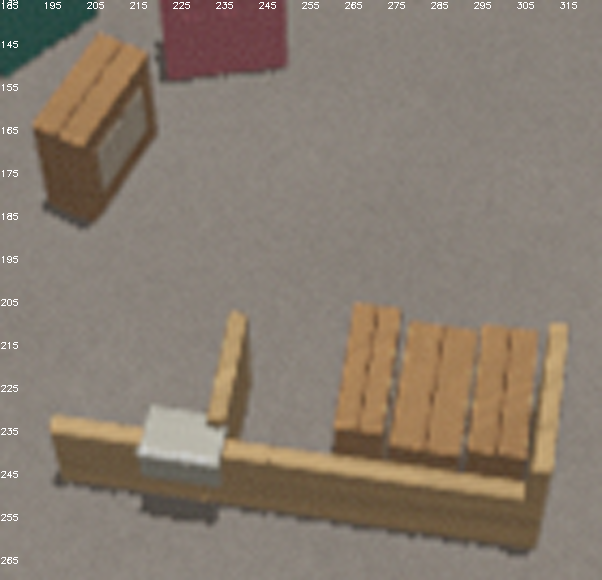

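```bash
cat > h.py <<'E'
import numpy as np
from scipy.spatial.transform import Rotation as R
from cell import *
def ray(n,p,z,ci=None):
    c=ci or camera_info(n);K=c["camera_matrix"]
    d=np.linalg.inv(K)@[p[0],p[1],1]
    d=R.from_quat(c["attitude"]).apply(d*[1,-1,-1]);e=c["eye"]
    return (e+d*(z-e[2])/d[2])[:2]
A=lambda x,y:(180+x/4.2-.4,125+y/4.2-.4)
B=lambda x,y:(185+x/4.3-.4,135+y/4.3-.4)
E
python3 - <<'E'
from h import *
np.set_printoptions(precision=4,suppress=True)
def show(l,P):
    P=np.array(P);print(l,P.tolist(),'mean',P.mean(0))
def quad(l,n,f,pts,z):
    P=np.array([ray(n,f(*p),z) for p in pts]).round(4)
    e=np.roll(P,-1,0)-P
    print(l,n,P.mean(0),'len',np.linalg.norm(e,axis=1),'ang',np.degrees(np.arctan2(e[:,1],e[:,0])))
quad('new','top',A,[(605,380),(666,395),(632,540),(570,527)],.095)
quad('new','scene',B,[(34,128),(100,35),(150,55),(84,147)],.095)
quad('a','top',A,[(81,104),(136,102),(142,243),(84,244)],.098)
quad('b','top',A,[(145,103),(213,101),(218,242),(147,244)],.088)
quad('c','top',A,[(221,103),(268,100),(275,240),(226,241)],.1)
quad('wall','top',A,[(52,83),(70,83),(73,243),(53,244)],.11)
quad('a','scene',B,[(482,325),(538,331),(527,459),(470,452)],.098)
quad('c','scene',B,[(355,304),(401,309),(383,433),(335,428)],.1)
quad('stop','top',A,[(373,100),(391,100),(397,243),(379,246)],.091)
for p in [(373,101),(379,246),(391,113),(397,243)]:print('stop',ray('top',A(*p),.091))
for p in [(541,82),(541,98),(75,102)]:print('board',ray('top',A(*p),.07))
for p in [(70,83),(73,243)]:print('wall in',ray('top',A(*p),.11))
for p in [(50,416),(55,433),(525,485),(525,500)]:print('board sc',ray('scene',B(*p),.07))
for p in [(551,322),(568,323),(535,472),(551,472)]:print('wall sc',ray('scene',B(*p),.11))
for p in [(230,311),(247,314),(208,422),(226,440)]:print('stop sc',ray('scene',B(*p),.091))
E
```

```text
new top [ 0.4328 -0.2259] len [0.0381 0.0908 0.0379 0.0922] ang [-103.051   165.9791   79.0459  -13.8704]
new scene [ 0.4348 -0.2225] len [0.0893 0.0398 0.088  0.0381] ang [ 166.6016   76.1735  -14.4784 -101.8112]
a top [0.6067 0.0889] len [0.0345 0.0911 0.0359 0.0904] ang [ -87.0134 -175.2781   91.9145    3.8689]
b top [0.6105 0.0464] len [0.0431 0.0919 0.0443 0.0918] ang [ -87.3432 -176.1942   92.585     3.0587]
c top [0.6089 0.0035] len [0.0296 0.0903 0.0303 0.0889] ang [ -85.156  -175.7472   92.0791    3.8055]
wall top [0.6095 0.1175] len [0.0113 0.1024 0.0122 0.103 ] ang [ -88.986  -176.2492   93.7517    3.2292]
a scene [0.6044 0.0915] len [0.0352 0.0903 0.0344 0.09  ] ang [  95.5485    5.2749  -85.0014 -174.2577]
c scene [0.6079 0.007 ] len [0.0291 0.0889 0.0293 0.0892] ang [  95.5149    4.6459  -83.9193 -175.4338]
stop top [ 0.612  -0.0823] len [0.0114 0.0929 0.0114 0.0948] ang [ -88.9949 -176.9775  100.6197    3.0826]
stop [ 0.6581 -0.0741]
stop [ 0.5641 -0.0792]
stop [ 0.6504 -0.0856]
stop [ 0.5662 -0.0904]
board [ 0.6794 -0.1828]
board [ 0.6685 -0.1828]
board [0.661  0.1184]
wall in [0.6608 0.115 ]
wall in [0.5586 0.1083]
board sc [ 0.6694 -0.1835]
board sc [ 0.6803 -0.1769]
board sc [0.6509 0.1147]
board sc [0.6609 0.1164]
wall sc [0.5568 0.1116]
wall sc [0.5552 0.122 ]
wall sc [0.6614 0.1191]
wall sc [0.6593 0.1284]
stop sc [ 0.5821 -0.0885]
stop sc [ 0.5819 -0.0774]
stop sc [ 0.6623 -0.0819]
stop sc [ 0.6719 -0.0681]
```

Candidates for carton_new: the brown carton at top (326,235) / scene (207,164), the pink one at top (303,282) / scene (236,137), and the turquoise one at top (360,279) / scene (191,132). I choose the brown one. The crops show cardboard with pale panels, and both views give a 90x39 mm top at a consistent position. The rack holds three cartons at top (203–245,165), and the stop is at top (271,165).

```bash
cat >> h.py <<'E'
TH=np.radians(3.6);O=np.array([.6137,-.0365])
def rw(x,y): # rack mm -> world
    c,s=np.cos(TH),np.sin(TH);return O+np.array([c*x-s*y,s*x+c*y])/1e3
def wr(p):
    c,s=np.cos(TH),np.sin(TH);d=(np.array(p)[:2]-O)*1e3;return np.array([c*d[0]+s*d[1],-s*d[0]+c*d[1]])
def inc(xy,z,yaw,frm=None,fq=None):
    s=get_state();p=s["tool_pos"] if frm is None else frm;r=R.from_quat(s["ee_rot"])
    d=r.inv().apply(np.array([*xy,z])-p)/.25
    X=r.apply([1,0,0]);cur=np.degrees(np.arctan2(X[1],X[0]))
    return d.round(3),round((cur-yaw)/90,3),'curyaw',cur.round(2)
E
python3 - <<'E'
from h import *
print(inc((.4127,-.2187),.2255,-14),inc((.4127,-.2187),.066,-14))
E
```

```text
(array([ 1.163, -1.135,  0.002]), np.float64(0.418), 'curyaw', np.float64(23.59)) (array([ 1.163, -1.134,  0.64 ]), np.float64(0.418), 'curyaw', np.float64(23.59))
```

Call:
drive_tool --pt "0.2 -0.2 0 0.1" --pt "0.4 -0.4 0 0.2" --pt "0.6 -0.6 0 0.3" --pt "0.8 -0.78 0 0.418" --pt "0.95 -0.93 0 0.418" --pt "1.0 -0.98 0 0.418" --pt "1.0 -0.98 0 0.418" --jaw 1 --squeeze 25

```text
time_s: 0.98
tool_pos: [0.3924, -0.2677, 0.2262]
ee_rot: [0.993, -0.119, -0.0, -0.001]
contact_force: [-0.4, -0.4, 0.5]
finger_gap: 0.0882
grip_force: 0.0
```

```bash
python3 - <<'E'
from h import *
print(inc((.4127,-.2187),.15,-14),inc((.4127,-.2187),.066,-14))
E
```

```text
(array([ 0.033, -0.209,  0.305]), np.float64(0.004), 'curyaw', np.float64(-13.66)) (array([ 0.033, -0.209,  0.641]), np.float64(0.004), 'curyaw', np.float64(-13.66))
```

Call:
drive_tool --pt "0.033 -0.209 0.0 0.004" --pt "0.033 -0.209 0.15 0.004" --pt "0.033 -0.209 0.35 0.004" --pt "0.033 -0.209 0.5 0.004" --pt "0.033 -0.209 0.641 0.004" --pt "0.033 -0.209 0.641 0.004"

```text
time_s: 1.72
tool_pos: [0.4095, -0.2227, 0.0641]
ee_rot: [0.992, -0.126, -0.003, -0.0]
contact_force: [0.3, 0.2, 0.1]
finger_gap: 0.0879
grip_force: 0.0
```

Call:
drive_tool --pt "0 0 0 0" --pt "0 0 0 0" --pt "0 0 0 0" --pt "0 0 0 0" --pt "0 0 0 0" --pt "0 0 0 0" --jaw 0.3 --squeeze 25

```text
time_s: 2.48
tool_pos: [0.412, -0.2224, 0.0662]
ee_rot: [0.992, -0.125, 0.0, 0.0]
contact_force: [-0.6, 0.2, 3.2]
finger_gap: 0.0393
grip_force: 24.9
```

```bash
python3 - <<'E'
from h import *
import cv2
s=get_state();print(s["tool_pos"],s["finger_gap"],s["grip_force"])
p=rw(-64,3);q=rw(-104,3);print(p,q,inc(q,.072,3.6),inc(p,.072,3.6))
a=cv2.resize(get_image("top")[125:265,180:350],None,fx=2.3,fy=2.3);b=cv2.resize(get_image("scene")[125:265,175:325],None,fx=2.3,fy=2.3)
cv2.imwrite("pics/g1.png",np.hstack([a,b]))
E
```

```text
[ 0.41198479 -0.22235307  0.06624798] 0.039304268425649456 24.929839968681335
[ 0.54963792 -0.03752451] [ 0.50971685 -0.04003613] (array([ 0.198, -0.804, -0.023]), np.float64(-0.2), 'curyaw', np.float64(-14.38)) (array([ 0.35 , -0.853, -0.023]), np.float64(-0.2), 'curyaw', np.float64(-14.38))
```

View pics/g1.png

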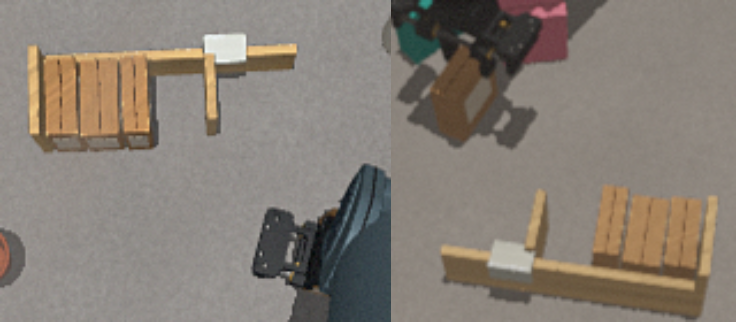

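The carton is gripped (39.3 mm gap, 25 N) and still upright in the scene view. Next I stage it in front of the gap.

```bash
python3 - <<'E'
from h import *
print(inc(rw(-126,2),.073,3.6))
E
```

```text
(array([ 0.115, -0.772, -0.027]), np.float64(-0.2), 'curyaw', np.float64(-14.38))
```

Call:
drive_tool --pt "0 0 -0.027 0" --pt "0.015 -0.1 -0.027 -0.03" --pt "0.04 -0.25 -0.027 -0.07" --pt "0.06 -0.4 -0.027 -0.11" --pt "0.08 -0.55 -0.027 -0.15" --pt "0.1 -0.67 -0.027 -0.18" --pt "0.115 -0.74 -0.027 -0.2" --pt "0.115 -0.772 -0.027 -0.2" --pt "0.115 -0.772 -0.027 -0.2" --pt "0.115 -0.772 -0.027 -0.2"

```text
time_s: 3.82
tool_pos: [0.4871, -0.0439, 0.0727]
ee_rot: [1.0, 0.031, -0.0, 0.0]
contact_force: [-0.0, -0.1, -2.1]
finger_gap: 0.04
grip_force: 24.9
```

```bash
python3 - <<'E'
from h import *
import cv2
s=get_state();print(s["tool_pos"],wr(s["tool_pos"]),s["finger_gap"],s["contact_force"])
print(inc(rw(-64,2),.073,3.6),inc(rw(-64,2),.0667,3.6))
a=cv2.resize(get_image("top")[125:265,180:350],None,fx=2.3,fy=2.3);b=cv2.resize(get_image("scene")[125:265,175:325],None,fx=2.3,fy=2.3)
cv2.imwrite("pics/g2.png",np.hstack([a,b]))
E
```

```text
[ 0.48709188 -0.04386405  0.07271918] [-126.82068411    0.60027432] 0.03998419626516226 [-0.01741853 -0.11964211 -2.12300618]
(array([ 0.251, -0.006, -0.001]), np.float64(-0.001), 'curyaw', np.float64(3.5)) (array([ 0.251, -0.006,  0.024]), np.float64(-0.001), 'curyaw', np.float64(3.5))
```

View pics/g2.png

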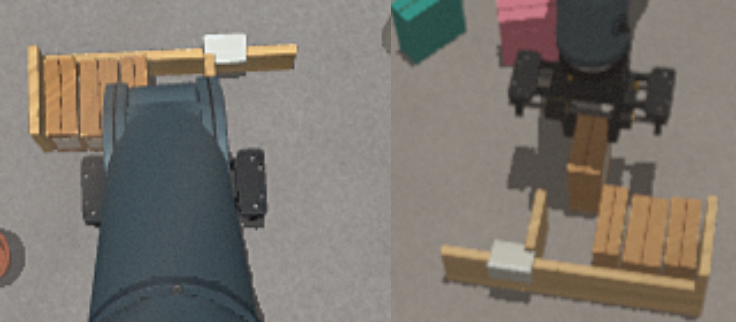

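```bash
python3 - <<'E'
from h import *
for x,y,z in[(568,163,.102),(606,172,.102),(601,186,.1),(594,250,.1),(536,190,.091),(547,192,.091)]:
    print(wr(ray("scene",(175+(x-391)/2.3,125+y/2.3),z)))
E
```

```text
[-69.26244073 -17.18523989]
[-63.92466675  29.46456671]
[-44.96221893  26.4210968 ]
[40.43906008 31.61244308]
[-32.661124   -49.58019459]
[-32.0123103  -36.19984197]
```

Call:
drive_tool --pt "0.03 0.015 0 0" --pt "0.07 0.015 0 0" --pt "0.12 0.015 0 0" --pt "0.17 0.015 0 0" --pt "0.22 0.015 0 0" --pt "0.25 0.015 0 0" --pt "0.25 0.015 0.012 0" --pt "0.25 0.015 0.024 0" --pt "0.25 0.015 0.024 0" --pt "0.25 0.015 0.024 0"

```text
time_s: 5.18
tool_pos: [0.55, -0.0424, 0.0667]
ee_rot: [1.0, 0.032, -0.0, 0.0]
contact_force: [0.1, 0.2, -0.3]
finger_gap: 0.0404
grip_force: 24.9
```

Call:
drive_tool --pt "0 0 0 0" --pt "0 0 0 0" --pt "0 0 0 0" --jaw 0.65

```text
time_s: 5.55
tool_pos: [0.5504, -0.0424, 0.0669]
ee_rot: [1.0, 0.032, 0.0, 0.0]
contact_force: [-0.2, -0.0, -0.7]
finger_gap: 0.0572
grip_force: 0.0
```

Call:
drive_tool --pt "-0.03 0 0 0" --pt "-0.09 0 0 0" --pt "-0.16 0 0 0" --pt "-0.22 0 0 0" --pt "-0.22 0 0 0" --pt "-0.22 0 0 0"

```text
time_s: 6.3
tool_pos: [0.4961, -0.0458, 0.067]
ee_rot: [1.0, 0.032, 0.001, 0.0]
contact_force: [0.1, 0.6, 1.0]
finger_gap: 0.057
grip_force: 0.0
```

```bash
python3 - <<'E'
from h import *
import cv2
s=get_state();print(s["tool_pos"],wr(s["tool_pos"]),s["finger_gap"],s["contact_force"])
b=cv2.resize(get_image("scene")[135:270,185:325],None,fx=4.3,fy=4.3,interpolation=cv2.INTER_CUBIC)
cv2.imwrite("pics/g3.png",b)
E
```

```text
[ 0.49614011 -0.04577417  0.06702778] [-117.91024283   -1.87422311] 0.0570228600367939 [0.14739657 0.59401782 1.03463525]
```

View pics/g3.png

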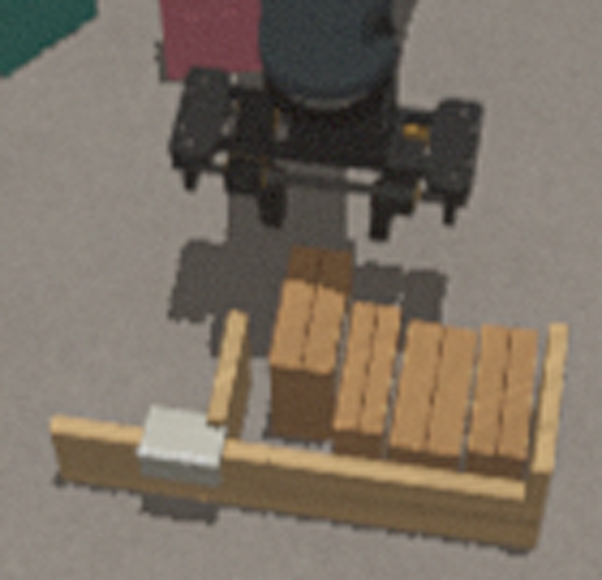

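The carton stands upright in the gap at crop (311,330), with clearance to the stop (225,370) and to carton_c (367,380). I close the fingers and push it in.

Call:
drive_tool --pt "0 0 0 0" --pt "0 0 0 0" --pt "0 0 0 0" --pt "0 0 0 0" --pt "0.03 0 0 0" --pt "0.06 0 0 0" --pt "0.08 0 0 0" --pt "0.1 0 0 0" --pt "0.12 0 0 0" --pt "0.14 0 0 0" --jaw 0 --squeeze 10

```text
time_s: 7.6
tool_pos: [0.5305, -0.0436, 0.0667]
ee_rot: [1.0, 0.032, -0.0, 0.0]
contact_force: [-0.6, -0.6, 1.4]
finger_gap: 0.0005
grip_force: 0.5
```

Call:
drive_tool --pt "0.016 0 0 0" --pt "0.032 0 0 0" --pt "0.048 0 0 0" --pt "0.064 0 0 0" --pt "0.076 0 0 0" --pt "0.084 0 0 0" --pt "0.088 0 0 0" --pt "0.088 0 0 0"

```text
time_s: 8.6
tool_pos: [0.5524, -0.0422, 0.0668]
ee_rot: [1.0, 0.032, 0.0, 0.0]
contact_force: [-0.5, 0.1, -0.3]
finger_gap: 0.0004
grip_force: 0.2
```

```bash
python3 - <<'E'
from h import *
import cv2
s=get_state();print(s["tool_pos"],wr(s["tool_pos"]),s["finger_gap"],s["contact_force"])
b=cv2.resize(get_image("scene")[135:270,185:325],None,fx=4.3,fy=4.3,interpolation=cv2.INTER_CUBIC)
cv2.imwrite("pics/g4.png",b)
E
```

```text
[ 0.55237941 -0.042238    0.0667966 ] [-61.55988239  -1.87632589] 0.00036345083693175954 [-0.48501123  0.13984228 -0.33595424]
```

View pics/g4.png

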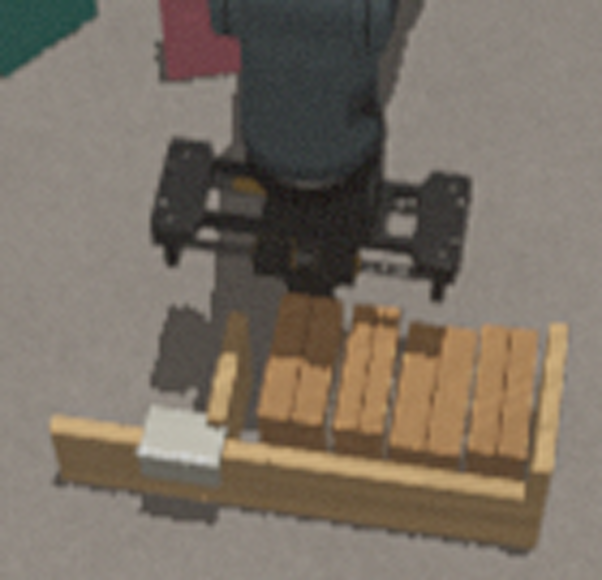

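Still upright. Its back edge at crop (260,417)–(325,425) is nearly level with carton_c's at (335,428). I push on gently until contact with the board.

Call:
drive_tool --pt "0.01 0 0 0" --pt "0.02 0 0 0" --pt "0.02 0 0 0" --pt "0.02 0 0 0"

```text
time_s: 9.15
tool_pos: [0.5576, -0.0419, 0.0669]
ee_rot: [1.0, 0.032, 0.0, -0.0]
contact_force: [-0.4, 0.2, 0.3]
finger_gap: 0.0004
grip_force: 0.0
```

Call:
drive_tool --pt "0.006 0 0 0" --pt "0.012 0 0 0" --pt "0.012 0 0 0" --pt "0.012 0 0 0"

```text
time_s: 9.65
tool_pos: [0.5586, -0.0419, 0.0665]
ee_rot: [1.0, 0.031, -0.002, 0.0]
contact_force: [-6.0, 0.3, 4.6]
finger_gap: 0.0004
grip_force: 2.7
```

Contact: 6 N against the board. I back off, lift and go round to the outer side of the stop.

Call:
drive_tool --pt "-0.05 0 0 0" --pt "-0.15 0 0 0" --pt "-0.15 0 -0.15 0" --pt "-0.15 0 -0.35 0" --pt "-0.1 0.15 -0.35 0" --pt "0 0.3 -0.35 0" --pt "0.1 0.38 -0.35 0" --pt "0.16 0.39 -0.35 0" --pt "0.16 0.39 -0.35 0" --pt "0.16 0.39 -0.35 0"

```text
time_s: 10.9
tool_pos: [0.6054, -0.1361, 0.1541]
ee_rot: [0.999, 0.032, -0.0, -0.0]
contact_force: [-0.4, -0.0, 0.1]
finger_gap: 0.0001
grip_force: 0.0
```

```bash
python3 - <<'E'
from h import *
import cv2
s=get_state();print(s["tool_pos"],wr(s["tool_pos"]),s["contact_force"])
print(inc(rw(-10,-93),.064,3.6),inc(rw(-10,-30),.064,3.6))
b=cv2.resize(get_image("scene")[135:270,185:325],None,fx=4.3,fy=4.3,interpolation=cv2.INTER_CUBIC)
cv2.imwrite("pics/g5.png",b)
E
```

```text
[ 0.60542236 -0.13609795  0.15412204] [-14.51510799 -98.88165469] [-0.35820255 -0.04269035  0.13855127]
(array([ 0.018, -0.023,  0.36 ]), np.float64(0.0), 'curyaw', np.float64(3.64)) (array([ 0.019, -0.275,  0.361]), np.float64(0.0), 'curyaw', np.float64(3.64))
```

View pics/g5.png

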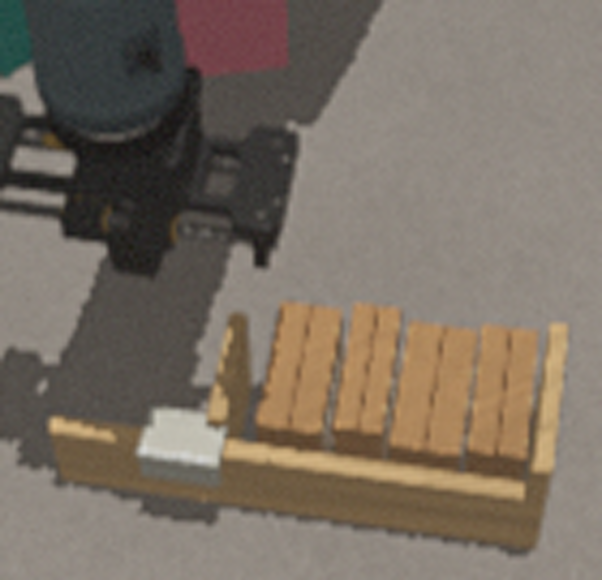

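All four cartons stand upright and aligned. The tool is outside the stop, so I descend and push.

Call:
drive_tool --pt "0 0 0.1 0" --pt "0 0 0.25 0" --pt "0 0 0.36 0" --pt "0 0 0.36 0" --pt "0 -0.04 0.36 0" --pt "0 -0.08 0.36 0" --pt "0 -0.12 0.36 0" --pt "0 -0.14 0.36 0" --pt "0 -0.16 0.36 0" --pt "0 -0.18 0.36 0"

```text
time_s: 12.2
tool_pos: [0.6038, -0.0919, 0.0645]
ee_rot: [1.0, 0.031, 0.0, 0.0]
contact_force: [1.7, -2.2, 1.5]
finger_gap: 0.0003
grip_force: 0.8
```

Call:
drive_tool --pt "0 -0.012 0 0" --pt "0 -0.024 0 0" --pt "0 -0.036 0 0" --pt "0 -0.044 0 0" --pt "0 -0.048 0 0" --pt "0 -0.048 0 0"

```text
time_s: 12.95
tool_pos: [0.6028, -0.0795, 0.0643]
ee_rot: [1.0, 0.032, 0.0, -0.0]
contact_force: [1.1, -0.9, 0.8]
finger_gap: 0.0006
grip_force: 0.9
```

```bash
python3 - <<'E'
from h import *
s=get_state();print(wr(s["tool_pos"]),s["contact_force"])
E
```

```text
[-13.60204092 -42.24257944] [ 1.07284002 -0.94280667  0.76703802]
```

Call:
drive_tool --pt "0 -0.01 0 0" --pt "0 -0.02 0 0" --pt "0 -0.028 0 0" --pt "0 -0.032 0 0" --pt "0 -0.032 0 0"

```text
time_s: 13.58
tool_pos: [0.6022, -0.0717, 0.0643]
ee_rot: [1.0, 0.031, -0.0, 0.0]
contact_force: [1.7, -3.6, 1.1]
finger_gap: 0.0005
grip_force: 1.6
```

Call:
drive_tool --pt "0 -0.006 0 0" --pt "0 -0.012 0 0" --pt "0 -0.012 0 0" --pt "0 -0.012 0 0"

```text
time_s: 14.08
tool_pos: [0.602, -0.0687, 0.0643]
ee_rot: [1.0, 0.032, -0.0, 0.0]
contact_force: [2.5, -3.7, 1.6]
finger_gap: 0.0011
grip_force: 2.1
```

```bash
python3 - <<'E'
from h import *
s=get_state();print(wr(s["tool_pos"]),s["contact_force"])
E
```

```text
[-13.66768977 -31.41774455] [ 2.48172685 -3.73789182  1.60192785]
```

Call:
drive_tool --pt "0 -0.008 0 0" --pt "0 -0.008 0 0" --pt "0 -0.008 0 0"

```text
time_s: 14.45
tool_pos: [0.6019, -0.0668, 0.0643]
ee_rot: [1.0, 0.031, 0.0, 0.0]
contact_force: [1.0, -4.7, 1.2]
finger_gap: 0.0006
grip_force: 2.3
```

Call:
drive_tool --pt "0 -0.008 0 0" --pt "0 -0.008 0 0" --pt "0 -0.008 0 0"

```text
time_s: 14.82
tool_pos: [0.6018, -0.0647, 0.0643]
ee_rot: [1.0, 0.031, 0.0, 0.0]
contact_force: [2.7, -3.7, 0.1]
finger_gap: 0.0004
grip_force: 2.3
```

Call:
drive_tool --pt "0 -0.008 0 0" --pt "0 -0.008 0 0" --pt "0 -0.008 0 0"

```text
time_s: 15.2
tool_pos: [0.6018, -0.0641, 0.0643]
ee_rot: [1.0, 0.031, 0.0, 0.001]
contact_force: [2.2, -7.3, 1.0]
finger_gap: 0.0006
grip_force: 3.6
```

Call:
drive_tool --pt "0 -0.008 0 0" --pt "0 -0.008 0 0" --pt "0 -0.008 0 0"

```text
time_s: 15.58
tool_pos: [0.6017, -0.064, 0.0644]
ee_rot: [1.0, 0.03, 0.0, 0.002]
contact_force: [2.5, -11.7, -0.9]
finger_gap: 0.0005
grip_force: 5.4
```

The row is solid: the tool stalled at 12 N. I withdraw and look.

Call:
drive_tool --pt "0 0.04 0 0" --pt "0 0.12 0 0" --pt "0 0.16 0 0" --pt "0 0.16 -0.2 0" --pt "0 0.2 -0.4 0" --pt "-0.2 0.4 -0.5 0" --pt "-0.4 0.5 -0.5 0" --pt "-0.6 0.5 -0.5 0" --pt "-0.6 0.5 -0.5 0"

```text
time_s: 16.7
tool_pos: [0.455, -0.1962, 0.1889]
ee_rot: [1.0, 0.029, -0.002, -0.0]
contact_force: [1.0, 0.5, 0.2]
finger_gap: 0.001
grip_force: 0.0
```

```bash
python3 - <<'E'
from h import *
import cv2
s=get_state();print(s["tool_pos"],s["contact_force"])
f=lambda n:get_image(n)
a=cv2.resize(f("top")[130:210,185:285],None,fx=4,fy=4,interpolation=cv2.INTER_CUBIC);b=cv2.resize(f("scene")[195:275,220:320],None,fx=4,fy=4,interpolation=cv2.INTER_CUBIC)
cv2.imwrite("pics/g6.png",np.hstack([a,b]))
E
```

```text
[ 0.45500799 -0.19615149  0.18890308] [0.96567227 0.49063548 0.15763078]
```

View pics/g6.png

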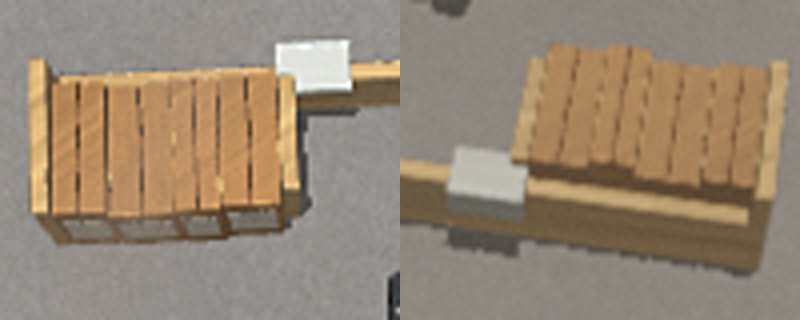

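Snug row. The cartons' top fronts in the top view are at rows 213, 216, 212 and 206 for a, b, c and new. I check their depths numerically.

```bash
python3 - <<'E'
from h import *
T=lambda x,y,z:wr(ray("top",(185+x/4-.4,130+y/4-.4),z)).round(1)
S=lambda x,y,z:wr(ray("scene",(220+(x-400)/4-.4,195+y/4-.4),z)).round(1)
for l,z,f,sf,sb in[('a',.098,(80,213),(742,66),(732,186)),('b',.088,(136,217),(682,64),(668,182)),('c',.1,(193,212),(629,48),(612,162)),('new',.095,(250,206),(579,50),(560,164))]:
    print(l,T(*f,z),S(*sf,z),S(*sb,z))
print('stop in',T(281,80,.091),T(285,190,.091),S(543,60,.091),S(527,158,.091))
print('wall in',T(47,62,.11),T(47,212,.11))
E
```

```text
a [-45.  130.1] [-46.5 132. ] [ 44.5 135.4]
b [-47.1  94.8] [-47.6  91.7] [43.1 93.9]
c [-48.2  56.5] [-47.2  55. ] [40.6 56.3]
new [-44.8  19.6] [-43.3  21.4] [44.9 22.6]
stop in [41.  -4.1] [-34.2  -3.6] [-33.9  -1.9] [41.9  0.1]
wall in [ 54.5 148.1] [-46.2 149.6]
```

```bash
python3 -c "
from cell import *
print(sign_off())"
```

```text
the job is handed in; nothing more can be done
None
```

I stood the loose carton in the rack beside carton_c and slid the end stop up until the row was solid, then handed the job in at about 17 s. In the last pictures all four cartons stand upright, snug and within about 4 mm of the board, but no verdict came back.

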